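Lapping stroke along an aluminium plate

ROBOT

A 6-joint arm with a two-finger parallel gripper is mounted at the origin on the work surface. World frame = base frame: x ahead of the robot, y to its left, z up, the work surface at z = 0. Lengths are in m, angles in rad, forces in N, time in s.
With the tool pointing down it reaches from about 0.325 to 0.925 m from the base axis. Payload 3.1 kg.
Tool frame: the origin (TCP) lies at the centre of the arm's flange, where the gripper is bolted on; the fingertips stand 173 mm ahead of it and the grasp point (between the pads) lies 155 mm ahead of it; z points along the fingers, y is the line along which they close (so a half turn about z gives the same grasp; the last joint's range is limited). The gripper opens to 85 mm and grips with 20 to 120 N. Pads are 22 mm wide; open, the fingers measure 114 mm over their backs; the gripper's body (76 mm by 85 mm) begins 54 mm behind the grasp point. The pads swing forward as they close: fully open they stand 13 mm farther back than shut.
Start: joints at [-1.391, 0.217, 1.613, -0, 1.311, -0.112], TCP at [0.18, -0.599, 0.405] pointing down, gripper open.
Joint ranges: [-2.75, 2.75], [-0.78, 2.1], [0.31, 2.55], [-1.13, 4.27], [0.13, 2.63], [-2.58, 2.58]. Speed limits (rad/s): [2.79, 2.79, 3.14, 3.14, 3.14, 3.14].

INTERFACE

Orientations are given as a unit quaternion [w, x, y, z].
In Python, from cell import robot, vision, job gives the robot as it stands.
- The arm moves only by the tool apply_moves, never from a script. Its argument "series" is a list of rows, each an object with "slide": the shift along the world's x, y, z in m, a list of three; "roll": the turn about the world's z in rad. A call has 1 to 12 rows; each row shifts and turns the commanded pose from where the row before left it; what a row does not reach is not made up. A row lasts 1/10 s, in which the tool goes at most 50 mm and 8.59 degrees, less where a joint would pass 70% of its speed; a pose out of reach is approached as far as the arm can. A call with a gripper value outside its range is refused whole. "hand" is the gripper command: -1 is fully open, 1 is shut, values between are in proportion, set as the call begins (left out, the last holds). The fingers move at their own pace and stop on an object; "newtons" is the grip in N (left out, the last holds). Time passes only in rows, so rows that do not move let the fingers close. It gives the time, the measured TCP pose, the force, the opening and the grip force at its end, in the units of the state.
- robot.state(): the state, without advancing time (a new reading comes with each control period).
- vision.grab_frame(name): name is "scene" or "top" or "wrist"; returns the picture (420x560x3 uint8, blue, green, red); there is no depth.
- vision.camera_info(name): a dict with "fx", "fy", "cx", "cy" (pixels), "view" (4x4, takes a point from world to camera coordinates). Camera axes: x right, y down, z forward; pixel columns grow to the right and rows downward; lengths in m; the calibration is good to about 2 mm. The wrist camera is an equidistant fisheye: a pixel r from the principal point sees the ray r / f radians off the axis. A picture is of the moment at which its call begins: read the wrist's pose just before it. camera_info takes no time and is no camera call; for the wrist camera it gives the pose at the moment of the call.
- job.close_job(): hands the job in; it is judged then, once.
The state is a dict: "clock": time; "qpos": joint angles; "joint_vel": joint speeds; "effort": joint torques, N m; "tool_pos": TCP position; "tool_rot": TCP orientation; "wrist_force": force on the tool from outside, world axes, zero at the start; "wrist_torque": the same for the moment, N m; "grip_width": opening from 0.0 (shut) to 1.0 (fully open); "grasp_force": force on a finger pad.
Only numpy, scipy, OpenCV 4.12 (cv2) and the standard library are available. Lean on these libraries where they do the work, as an engineer would, in place of code of your own. Each camera call takes 0.05 s, during which the arm holds its last target. There are 200 camera calls.

TASK

Take the fine abrasive block (yellow handle), press it flat and lengthways onto the aluminium plate next to the red strip, and slide it along the middle of the plate to the blue strip with a light steady push of about 8 N, without lifting off on the way. Then set it down gently in the middle of the green mat and let go. Do not disturb the coarse block with the red handle.

Things in the scene. Friction and masses are not known exactly. Their poses are not given: they have to be found in the camera images.
- fine_block: Fine abrasive block, loose, 0.14-0.28 kg. Grey base 70 (x) x 50 (y) x 18 mm high with brown sole; centred on it an upright YELLOW handle 60 (x) x 22 (y) mm, from 18 to 52 mm above the sole. Origin: centre of the sole; x lengthways, at the start away from the robot within 30 deg; z up. Grip the handle from above across its 22 mm.
- coarse_block: Coarse abrasive block, the same in all but its RED handle (same origin and axes). Not needed; to be left where it is.
- stand: Fixed stand: foot 340 (x) x 100 x 12 mm, aluminium plate 320 (x) x 80 x 10 mm centred above it on springs. Origin: middle of the foot's underside; z up, x along the plate, away from the robot within 15 deg. Plate top 45 mm up; it sinks level: 1 N to start, then 0.7 N/mm (8 N: 10 mm), stop at 20 mm. RED strip at -x end, BLUE at +x, each 20 mm wide. Stroke of block centre: x -100 to +100 mm, y 0.
- mat: Green mat fixed to the bench, 120 x 120 x 6 mm thick. Origin: centre of its underside; its top is 6 mm above the bench.
There are look-alikes about, which are no part of the job. Of the things that look like the mat, the largest one is meant.

How it is judged:
On the way, in this order (a step that is already met when the one before it is completed fails the run):
1. the yellow-handled block is at the red end, its centre at least 80 mm short of the plate's middle, held, flat (10 deg), lengthways (12 deg), within 20 mm of the middle line, pressed with 3.5 to 20 N (x of fine_block in the frame of stand below -0.08 m and y of fine_block in the frame of stand between -0.02 and 0.02 m and angle between fine_block's own z axis and vertical below 0.17 rad and angle between the x axis of fine_block and the x axis of stand, either way round below 0.22 rad and contact force between fine_block and stand between 3.5 and 20 N and contact force between the fingers and fine_block above 1 N), for 0.1 s.
2. it is 50 mm (give or take 15) short of the middle, held, flat (10 deg), lengthways (12 deg), within 20 mm of the middle line, pressed with 3.5 to 20 N (x of fine_block in the frame of stand between -0.065 and -0.035 m and y of fine_block in the frame of stand between -0.02 and 0.02 m and angle between fine_block's own z axis and vertical below 0.17 rad and angle between the x axis of fine_block and the x axis of stand, either way round below 0.22 rad and contact force between fine_block and stand between 3.5 and 20 N and contact force between the fingers and fine_block above 1 N), for 0.05 s.
3. it is at the middle (give or take 15 mm), held, flat (10 deg), lengthways (12 deg), within 20 mm of the middle line, pressed with 3.5 to 20 N (x of fine_block in the frame of stand between -0.015 and 0.015 m and y of fine_block in the frame of stand between -0.02 and 0.02 m and angle between fine_block's own z axis and vertical below 0.17 rad and angle between the x axis of fine_block and the x axis of stand, either way round below 0.22 rad and contact force between fine_block and stand between 3.5 and 20 N and contact force between the fingers and fine_block above 1 N), for 0.05 s.
4. it is 50 mm (give or take 15) past the middle, held, flat (10 deg), lengthways (12 deg), within 20 mm of the middle line, pressed with 3.5 to 20 N (x of fine_block in the frame of stand between 0.035 and 0.065 m and y of fine_block in the frame of stand between -0.02 and 0.02 m and angle between fine_block's own z axis and vertical below 0.17 rad and angle between the x axis of fine_block and the x axis of stand, either way round below 0.22 rad and contact force between fine_block and stand between 3.5 and 20 N and contact force between the fingers and fine_block above 1 N), for 0.05 s.
5. it is at the blue end, its centre at least 80 mm past the middle, held, flat (10 deg), lengthways (12 deg), within 20 mm of the middle line, pressed with 3.5 to 20 N (x of fine_block in the frame of stand above 0.08 m and y of fine_block in the frame of stand between -0.02 and 0.02 m and angle between fine_block's own z axis and vertical below 0.17 rad and angle between the x axis of fine_block and the x axis of stand, either way round below 0.22 rad and contact force between fine_block and stand between 3.5 and 20 N and contact force between the fingers and fine_block above 1 N), for 0.1 s.
At the end, for the whole second after the job is handed in: The yellow-handled block stands on its sole on the green mat, its centre within 30 mm of the mat's centre, upright within 5 degrees, at rest and released; the red-handled block is within 30 mm of where it was (horizontal distance between fine_block and mat below 0.03 m and z of fine_block in the frame of mat between 0.003 and 0.012 m and angle between fine_block's own z axis and vertical below 0.1 rad and linear speed of fine_block below 0.02 m/s and contact force between the fingers and fine_block below 0.1 N and distance of coarse_block from where it was at the start of the episode below 0.03 m); the robot touches nothing.
It fails at once if the block is pressed on the plate or stand with more than 30 N (contact force between fine_block and stand above 30 N).
It fails at once if the block is off the plate (its sole 4 to 30 mm above the unloaded plate) over the middle 120 mm of the plate (x of fine_block in the frame of stand between -0.06 and 0.06 m and y of fine_block in the frame of stand between -0.04 and 0.04 m and z of fine_block in the frame of stand between 0.049 and 0.075 m).
It fails at once if the block is banged down on the mat (over 40 N) (contact force between fine_block and mat above 40 N).
It fails at once if the coarse block is moved by more than 30 mm (distance of coarse_block from where it was at the start of the episode above 0.03 m).
It also fails if it takes over 61 s, if anything falls off the work surface, if the arm or the gripper's body presses on something with over 40 N, if the wrist force passes 120 N, or if a joint passes its speed limit or range.

## Working session

There is one attempt and no reset: what is moved stays moved. The work goes in short steps, Python scripts to look and compute and a tool call to move; the robot and the scene stay as the last step left them, time stands still between calls to the robot, and variables do not carry over. Pictures are saved under pics/ and viewed, at most 10 in all, crops included, and the job is handed in when it is done.

Besides the shell and the picture viewer there is one more tool, called after "Request:" by a JSON object that holds its "method" and its "body", one argument or row to a line. apply_moves: Moves the arm, as the interface text tells. Its arguments: {"type":"object","properties":{"series":{"type":"array","items":{"type":"object","properties":{"slide":{"type":"array","items":{"type":"number"}},"roll":{"type":"number"}}}},"hand":{"type":"number"},"newtons":{"type":"number"}},"required":["series"]}

```bash
mkdir -p pics
python3 - <<'E'
from cell import robot, vision, job
import cv2, numpy as np, json
a=vision.grab_frame("top");b=vision.grab_frame("scene")
cv2.imwrite("pics/top.png",a);cv2.imwrite("pics/scene.png",b)
for n in("top","scene","wrist"):
    i=vision.camera_info(n);print(n,i["fx"],i["fy"],i["cx"],i["cy"]);print(np.round(np.array(i["view"]),3).tolist())
s=robot.state();print({k:np.round(v,3).tolist() for k,v in s.items()})
E
```

```text
top 487.76522232444955 487.76522232444955 274.36306324349266 209.8861374357641
[[0.022, -1.0, -0.019, -0.048], [-0.994, -0.02, -0.111, 0.453], [0.111, 0.021, -0.994, 1.054], [0.0, 0.0, 0.0, 1.0]]
scene 387.6787548256286 387.6787548256286 282.3752531109705 213.58025291874895
[[0.657, 0.754, -0.012, -0.271], [0.449, -0.404, -0.797, -0.191], [-0.606, 0.518, -0.604, 1.199], [0.0, 0.0, 0.0, 1.0]]
wrist 325.19226210127806 325.19226210127806 278.8173024064676 204.8684076728934
[[0.287, -0.958, -0.002, -0.623], [-0.913, -0.274, 0.303, -0.039], [-0.291, -0.085, -0.953, 0.381], [0.0, 0.0, 0.0, 1.0]]
{'clock': 0.1, 'qpos': [-1.391, 0.218, 1.615, -0.0, 1.311, -0.112], 'joint_vel': [-0.002, -0.003, -0.003, 0.001, -0.002, 0.0], 'effort': [-0.001, -39.808, -30.497, -0.0, 0.004, -0.0], 'tool_pos': [0.18, -0.598, 0.403], 'tool_rot': [-0.001, 0.989, 0.145, -0.0], 'wrist_force': [-0.223, -0.049, 0.107], 'wrist_torque': [-0.009, -0.013, -0.033], 'grasp_force': 0.0, 'grip_width': 1.001}
```

View pics/top.png

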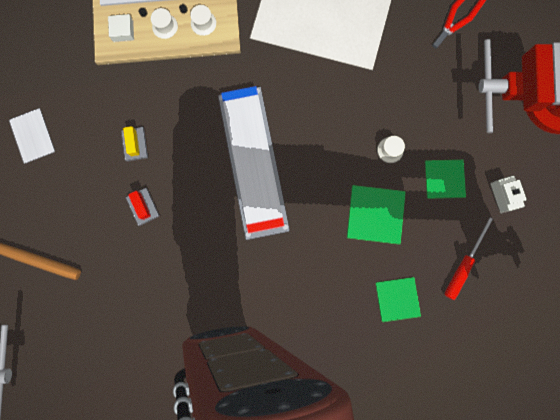

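View pics/scene.png

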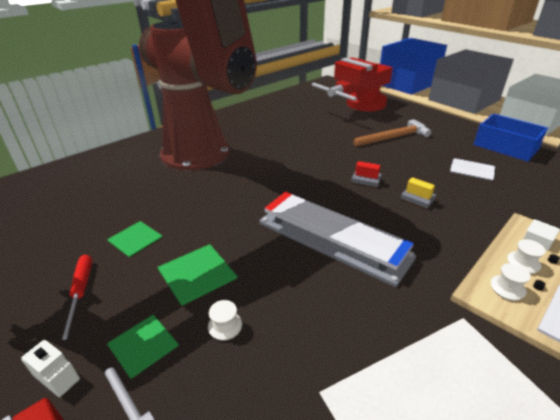

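Candidates for the block, in the top image: yellow handle (132,141) and red handle (139,206), so yellow is the one. Green mats: (377,214) is the largest, with smaller ones at (398,300) and (445,179). The stand runs from red (265,226) to blue (239,94).

```bash
cat > h.py <<'E'
from cell import robot, vision, job
import cv2, numpy as np
def cast(name,px,z,info=None):
    i=info or vision.camera_info(name);V=np.array(i["view"]);R,t=V[:3,:3],V[:3,3]
    p=np.atleast_2d(np.asarray(px,float));x=(p[:,0]-i["cx"])/i["fx"];y=(p[:,1]-i["cy"])/i["fy"]
    if name=="wrist":
        r=np.hypot(x,y)+1e-12;d=np.c_[np.sin(r)*x/r,np.sin(r)*y/r,np.cos(r)]
    else: d=np.c_[x,y,np.ones_like(x)]
    d=d@R;o=-R.T@t
    return (o+d*((z-o[2])/d[:,2])[:,None])[:,:2]
H={"yellow":(20,34),"green":(45,80),"blue":(105,125),"red":(0,8)}
def mask(im,c,s=120,v=50):
    hsv=cv2.cvtColor(im,cv2.COLOR_BGR2HSV);a,b=H[c]
    return cv2.inRange(hsv,(a,s,v),(b,255,255))
def blobs(im,c,amin=60,**k):
    m=cv2.morphologyEx(mask(im,c,**k),cv2.MORPH_CLOSE,np.ones((3,3)))
    cs,_=cv2.findContours(m,cv2.RETR_EXTERNAL,cv2.CHAIN_APPROX_NONE)
    return sorted([c for c in cs if cv2.contourArea(c)>amin],key=cv2.contourArea,reverse=True)
def rect(name,cnt,z,info=None):
    w=cast(name,cnt[:,0,:],z,info);r=cv2.minAreaRect((w*1000).astype(np.float32))
    b=cv2.boxPoints(r);e=max((b[1]-b[0],b[2]-b[1]),key=lambda v:np.hypot(*v))
    if e[0]<0:e=-e
    return cv2.moments(cnt)["m10"]/cv2.moments(cnt)["m00"],cv2.moments(cnt)["m01"]/cv2.moments(cnt)["m00"],np.round(np.r_[r[0],r[1]],1).tolist(),round(float(np.degrees(np.arctan2(e[1],e[0]))),1)
E
python3 - <<'E'
from h import *
for n in ("top","scene"):
    im=cv2.imread(f"pics/{n}.png")
    for c,z in (("yellow",.052),("green",.006),("blue",.045),("red",.045)):
        for k in blobs(im,c)[:8]: print(n,c,[np.round(v,1) for v in rect(n,k,z)])
E
```

```text
top yellow [np.float64(130.7), np.float64(140.6), array([597.8, 281.1,  69.4,  28.6]), np.float64(12.5)]
top green [np.float64(375.8), np.float64(214.3), array([ 450.9, -265.1,  120.4,  121.1]), np.float64(-5.8)]
top green [np.float64(397.7), np.float64(299.2), array([ 264.5, -312.6,   87. ,   86.9]), np.float64(9.1)]
top green [np.float64(444.9), np.float64(178.6), array([ 534.4, -420.2,   86.9,   86.8]), np.float64(2.1)]
top blue [np.float64(238.9), np.float64(93.0), array([712.5,  46. ,  20. ,  80.2]), np.float64(-77.4)]
top red [np.float64(258.0), np.float64(387.9), array([108.9, -30.9, 186.8, 354.4]), np.float64(-88.4)]
top red [np.float64(536.0), np.float64(87.8), array([ 733.8, -596.6,  203.5,  123.5]), np.float64(1.0)]
top red [np.float64(459.1), np.float64(277.8), array([ 316.1, -434.5,   28.2,  100.2]), np.float64(-29.0)]
top red [np.float64(461.4), np.float64(15.2), array([ 910.4, -452.6,   57.5,  106.6]), np.float64(-34.3)]
top red [np.float64(138.8), np.float64(204.5), array([457.3, 257.5,  65.8,  26.3]), np.float64(27.8)]
top red [np.float64(264.9), np.float64(224.9), a
[... 1306 characters left out ...]
array([-931.3,  246.7,   18.7,  561.3]), np.float64(-21.3)]
scene red [np.float64(192.5), np.float64(84.0), array([-1055.2,   641.1,   608.6,  2833.2]), np.float64(-34.4)]
scene red [np.float64(362.7), np.float64(84.9), array([ 10. , 787.9, 239.6, 638.7]), np.float64(-48.3)]
scene red [np.float64(39.1), np.float64(411.1), array([ 576.3, -572.9,   69.5,   29.7]), np.float64(48.6)]
scene red [np.float64(80.8), np.float64(275.1), array([ 355.7, -448.8,   31.8,  119.2]), np.float64(-28.9)]
scene red [np.float64(367.2), np.float64(168.7), array([464.9, 247.7,  67.1,  78. ]), np.float64(-63.0)]
scene red [np.float64(277.6), np.float64(199.9), array([416.8, -17. ,  22.7,  84.7]), np.float64(-77.1)]
```

Run:
```python
import cv2
im=cv2.imread("pics/top.png");cv2.imwrite("pics/c.png",cv2.resize(im[80:250,90:300],None,fx=3.5,fy=3.5,interpolation=2))
```

```text
(no output)
```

View pics/c.png

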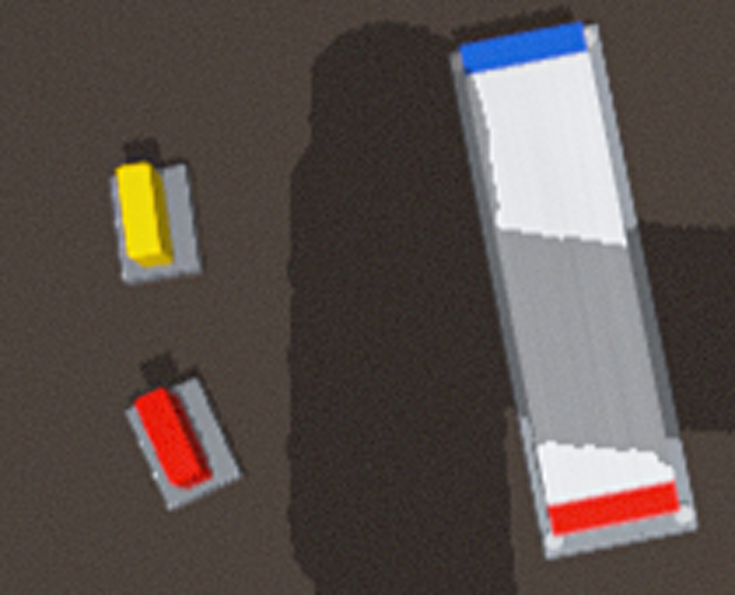

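The crop confirms the yellow block at about (131,141) full-frame, with the red block below it and the stand red end near, blue end far. I'm moving above the yellow block for a close look.

Request:
{"method": "apply_moves", "body": {
  "series": [
    {"slide": [0.017,0.036,0],"roll": -0.01},
    {"slide": [0.017,0.036,0],"roll": -0.01},
    {"slide": [0.017,0.036,0],"roll": -0.01},
    {"slide": [0.017,0.036,0],"roll": -0.01},
    {"slide": [0.017,0.036,0],"roll": -0.01},
    {"slide": [0.017,0.036,0],"roll": -0.01},
    {"slide": [0.017,0.036,0],"roll": -0.01},
    {"slide": [0.017,0.036,0],"roll": -0.01},
    {"slide": [0.017,0.036,0],"roll": -0.01},
    {"slide": [0.017,0.036,0],"roll": -0.01},
    {"slide": [0.017,0.036,0],"roll": -0.01},
    {"slide": [0.017,0.036,0],"roll": -0.01}
  ],
  "hand": -1,
  "newtons": 50
}}

```text
clock: 1.3
tool_pos: [0.3839, -0.1649, 0.4044]
tool_rot: [-0.0, 0.996, 0.085, -0.0]
wrist_force: [0.5, 0.1, -0.0]
grip_width: 0.998
grasp_force: 0.0
```

Request:
{"method": "apply_moves", "body": {
  "series": [
    {"slide": [0.017,0.036,0]},
    {"slide": [0.017,0.036,0]},
    {"slide": [0.017,0.036,0]},
    {"slide": [0.017,0.036,0]},
    {"slide": [0.017,0.036,0]},
    {"slide": [0.017,0.036,0]},
    {"slide": [0.017,0.036,0]},
    {"slide": [0.017,0.036,0]},
    {"slide": [0.017,0.036,0]},
    {"slide": [0.017,0.036,0]},
    {"slide": [0.017,0.036,0]},
    {"slide": [0,0,0]}
  ]
}}

```text
$.series[0]: bad value
```

Run:
```python
from h import *
i=vision.camera_info("wrist");im=vision.grab_frame("wrist");cv2.imwrite("pics/w1.png",im)
print(robot.state()["tool_pos"],robot.state()["tool_rot"])
for k in blobs(im,"yellow",200): print(rect("wrist",k,.052,i))
V=np.array(i["view"]);print(-V[:3,:3].T@V[:3,3])
```

```text
[ 0.38538184 -0.16082507  0.40423591] [-0.00283595  0.9961749   0.08732776  0.00118059]
[ 0.46008685 -0.15117269  0.37485208]
```

View pics/w1.png

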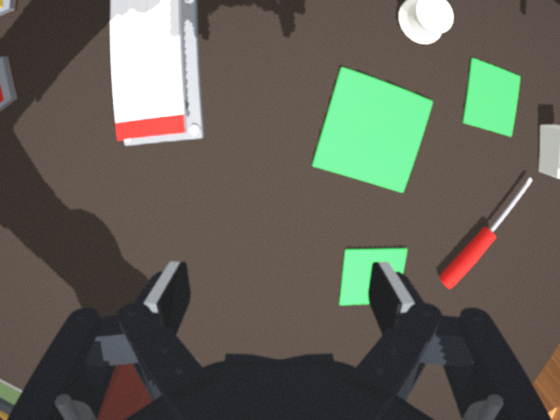

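The wrist view is from mid-way: big green mat at (373,128), red strip at (150,128). Rows need both fields, so I'll measure the mat here and continue.

Run:
```python
from h import *
im=cv2.imread("pics/w1.png")
for k in blobs(im,"green",200)[:1]: print(rect("wrist",k,.006))
for k in blobs(im,"red",200): print(rect("wrist",k,.045))
```

```text
(371.5306006702758, 130.15271977313742, [454.4, -258.2, 120.4, 120.4], -5.5)
(123.44935597189695, 394.675644028103, [-50.8, 42.8, 74.9, 231.9], -20.2)
(466.9131903833658, 257.787134502924, [331.6, -414.2, 35.2, 95.5], -28.4)
(149.34704690665419, 127.07994389901823, [419.0, -10.7, 20.4, 82.1], -77.5)
```

Request:
{"method": "apply_moves", "body": {
  "series": [
    {"slide": [0.017,0.036,0],"roll": 0},
    {"slide": [0.017,0.036,0],"roll": 0},
    {"slide": [0.017,0.036,0],"roll": 0},
    {"slide": [0.017,0.036,0],"roll": 0},
    {"slide": [0.017,0.036,0],"roll": 0},
    {"slide": [0.017,0.036,0],"roll": 0},
    {"slide": [0.017,0.036,0],"roll": 0},
    {"slide": [0.017,0.036,0],"roll": 0},
    {"slide": [0.017,0.036,0],"roll": 0},
    {"slide": [0.017,0.036,0],"roll": 0},
    {"slide": [0.017,0.036,0],"roll": 0},
    {"slide": [0,0,0],"roll": 0}
  ]
}}

```text
clock: 2.55
tool_pos: [0.5718, 0.2328, 0.4037]
tool_rot: [-0.001, 0.996, 0.088, -0.0]
wrist_force: [-0.6, -0.7, 0.1]
grip_width: 1.002
grasp_force: 0.0
```

Run:
```python
from h import *
i=vision.camera_info("wrist");im=vision.grab_frame("wrist");cv2.imwrite("pics/w2.png",im)
print(robot.state()["tool_pos"],robot.state()["tool_rot"])
for k in blobs(im,"yellow",200): print(rect("wrist",k,.052,i))
for k in blobs(im,"red",200): print(rect("wrist",k,.052,i))
```

```text
[0.57111459 0.23099892 0.40360046] [ 1.83419629e-04  9.96182624e-01  8.72899420e-02 -7.81687767e-04]
(233.56315465187922, 143.41947011706714, [601.6, 285.1, 61.2, 24.4], 10.5)
(16.07465558377588, 363.4406988378357, [66.7, 739.2, 94.5, 422.7], -34.7)
(239.892417739628, 268.3467811158798, [463.6, 259.3, 72.8, 28.1], 23.3)
(552.0296127562642, 357.35687167805617, [326.2, -360.0, 73.5, 43.6], 43.6)
```

View pics/w2.png

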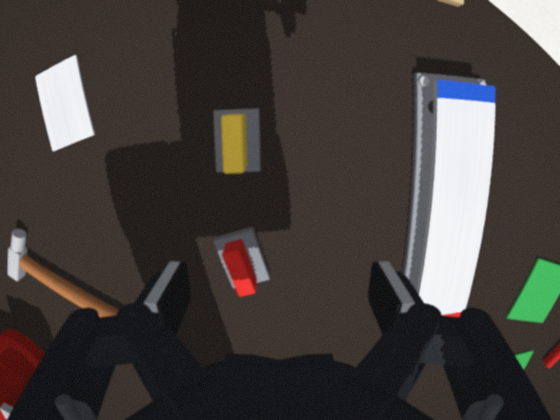

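The yellow handle is at (234,143) in the wrist view, world (0.602, 0.285), yaw about 10°. That matches the tool's current yaw. The red block at (240,268) is 0.14 m away, so the reach is clear.

Request:
{"method": "apply_moves", "body": {
  "series": [
    {"slide": [0.0155,0.027,0],"roll": 0.0},
    {"slide": [0.0155,0.027,0],"roll": 0.0},
    {"slide": [0,0,-0.04],"roll": 0},
    {"slide": [0,0,-0.04],"roll": 0},
    {"slide": [0,0,-0.035],"roll": 0},
    {"slide": [0,0,-0.025],"roll": 0},
    {"slide": [0,0,-0.015],"roll": 0},
    {"slide": [0,0,0],"roll": 0},
    {"slide": [0,0,0],"roll": 0}
  ]
}}

```text
clock: 3.5
tool_pos: [0.6022, 0.2829, 0.2506]
tool_rot: [-0.0, 0.996, 0.085, 0.001]
wrist_force: [0.1, -0.4, -0.0]
grip_width: 1.001
grasp_force: 0.0
```

Run:
```python
from h import *
i=vision.camera_info("wrist");im=vision.grab_frame("wrist");cv2.imwrite("pics/w3.png",im)
s=robot.state();print(s["tool_pos"],s["tool_rot"],s["wrist_force"])
for k in blobs(im,"yellow",200): print(rect("wrist",k,.052,i))
```

```text
[0.60275162 0.28325713 0.25174579] [-3.57417426e-04  9.96330844e-01  8.55700606e-02  1.57669602e-03] [0.20739581 0.19281272 0.50761472]
(272.982433083629, 234.86932141761946, [604.9, 287.5, 66.7, 21.8], 10.8)
```

View pics/w3.png

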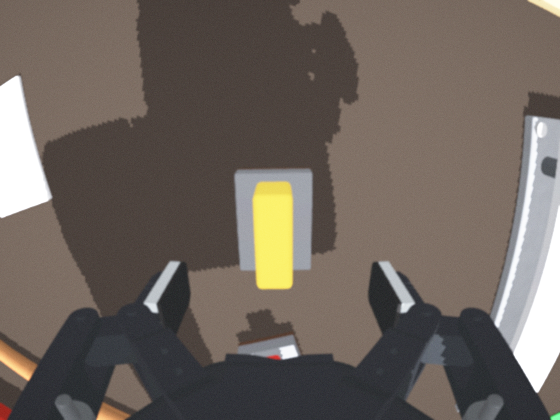

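The wrist view shows the yellow handle at (273,235), centred between the fingers and aligned. I'm descending and gripping.

Request:
{"method": "apply_moves", "body": {
  "series": [
    {"slide": [-0.001,0.003,-0.02],"roll": 0.01},
    {"slide": [0,0,-0.02],"roll": 0},
    {"slide": [0,0,-0.008],"roll": 0},
    {"slide": [0,0,-0.004],"roll": 0},
    {"slide": [0,0,0],"roll": 0},
    {"slide": [0,0,0],"roll": 0}
  ]
}}

```text
clock: 4.15
tool_pos: [0.6015, 0.2866, 0.1991]
tool_rot: [-0.0, 0.996, 0.091, 0.001]
wrist_force: [0.2, 0.2, 0.1]
grip_width: 0.999
grasp_force: 0.0
```

Request:
{"method": "apply_moves", "body": {
  "series": [
    {"slide": [0,0,0],"roll": 0},
    {"slide": [0,0,0],"roll": 0},
    {"slide": [0,0,0],"roll": 0},
    {"slide": [0,0,0],"roll": 0},
    {"slide": [0,0,0],"roll": 0},
    {"slide": [0,0,0],"roll": 0},
    {"slide": [0,0,0],"roll": 0},
    {"slide": [0,0,0],"roll": 0},
    {"slide": [0,0,0],"roll": 0},
    {"slide": [0,0,0],"roll": 0}
  ],
  "hand": 1,
  "newtons": 70
}}

```text
clock: 5.15
tool_pos: [0.601, 0.2864, 0.198]
tool_rot: [-0.0, 0.996, 0.091, 0.0]
wrist_force: [0.7, -0.9, 2.6]
grip_width: 0.242
grasp_force: 69.0
```

Request:
{"method": "apply_moves", "body": {
  "series": [
    {"slide": [0,0,0.02],"roll": 0},
    {"slide": [0,0,0.035],"roll": 0},
    {"slide": [0,0,0.035],"roll": 0},
    {"slide": [0,0,0.025],"roll": 0},
    {"slide": [-0.016,-0.036,0],"roll": 0.01},
    {"slide": [-0.016,-0.036,0],"roll": 0.01},
    {"slide": [-0.016,-0.036,0],"roll": 0.015},
    {"slide": [-0.016,-0.036,0],"roll": 0},
    {"slide": [-0.016,-0.036,0],"roll": 0},
    {"slide": [-0.016,-0.036,0],"roll": 0},
    {"slide": [-0.016,-0.036,0],"roll": 0},
    {"slide": [-0.016,-0.036,0],"roll": 0}
  ]
}}

```text
clock: 6.35
tool_pos: [0.4711, -0.0025, 0.3114]
tool_rot: [-0.0, 0.994, 0.108, -0.001]
wrist_force: [0.1, -0.5, -1.9]
grip_width: 0.244
grasp_force: 69.1
```

Request:
{"method": "apply_moves", "body": {
  "series": [
    {"slide": [-0.005,-0.006,0],"roll": 0},
    {"slide": [0,0,0],"roll": 0},
    {"slide": [0,0,0],"roll": 0},
    {"slide": [0,0,0],"roll": 0},
    {"slide": [0,0,0],"roll": 0}
  ]
}}

```text
clock: 6.85
tool_pos: [0.4682, -0.0067, 0.3126]
tool_rot: [-0.0, 0.994, 0.109, -0.0]
wrist_force: [-0.4, -0.5, -2.5]
grip_width: 0.246
grasp_force: 69.2
```

Run:
```python
from h import *
i=vision.camera_info("wrist");im=vision.grab_frame("wrist");a=vision.grab_frame("top");b=vision.grab_frame("scene")
cv2.imwrite("pics/w4.png",im)
s=robot.state();print(s["tool_pos"],s["tool_rot"],s["wrist_force"],s["grip_width"])
for k in blobs(im,"yellow",200): print("y",rect("wrist",k,.164,i))
for k in blobs(im,"blue",200): print("b",rect("wrist",k,.045,i))
for k in blobs(im,"red",200): print("r",rect("wrist",k,.045,i))
```

```text
[ 0.46808011 -0.00696405  0.3126905 ] [-4.14153519e-05  9.94064084e-01  1.08796116e-01  1.00985086e-05] [-0.3824624   0.25962252 -2.33684625] 0.240878931275511
y (278.7919688996349, 275.4801592945527, [471.6, -5.3, 70.9, 23.1], 12.5)
r (14.859937624043097, 159.41404404120593, [461.3, 255.6, 63.4, 55.2], 26.5)
r (535.4559150830337, 351.8830679678137, [340.2, -395.0, 55.7, 91.9], -28.4)
```

View pics/w4.png

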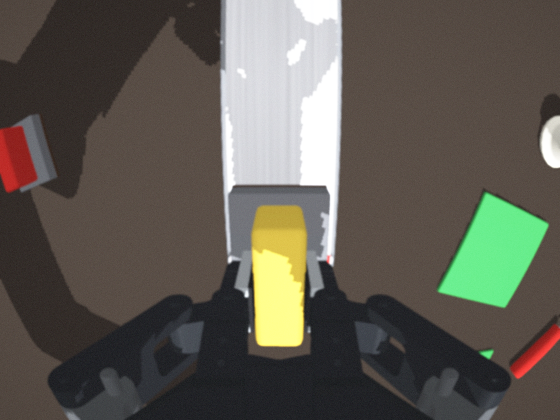

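The yellow block (279,275) is held, aligned, and centred over the plate (about column 281) at the red end. I'm lowering it.

Request:
{"method": "apply_moves", "body": {
  "series": [
    {"slide": [0,0,-0.02],"roll": 0},
    {"slide": [0,0,-0.02],"roll": 0},
    {"slide": [0,0,-0.015],"roll": 0},
    {"slide": [0,0,-0.008],"roll": 0},
    {"slide": [0,0,-0.003],"roll": 0},
    {"slide": [0,0,-0.002],"roll": 0},
    {"slide": [0,0,-0.002],"roll": 0},
    {"slide": [0,0,-0.002],"roll": 0},
    {"slide": [0,0,-0.002],"roll": 0},
    {"slide": [0,0,0],"roll": 0},
    {"slide": [0,0,0],"roll": 0}
  ]
}}

```text
clock: 8.1
tool_pos: [0.4684, -0.0077, 0.2395]
tool_rot: [0.0, 0.994, 0.108, 0.001]
wrist_force: [1.7, 0.3, 0.9]
grip_width: 0.246
grasp_force: 69.8
```

Request:
{"method": "apply_moves", "body": {
  "series": [
    {"slide": [0,0,-0.002],"roll": 0},
    {"slide": [0,0,-0.002],"roll": 0},
    {"slide": [0,0,-0.002],"roll": 0},
    {"slide": [0,0,-0.001],"roll": 0},
    {"slide": [0,0,0],"roll": 0},
    {"slide": [0,0,0],"roll": 0},
    {"slide": [0,0,0],"roll": 0},
    {"slide": [0,0,0],"roll": 0}
  ]
}}

```text
clock: 8.9
tool_pos: [0.4685, -0.0077, 0.2325]
tool_rot: [0.0, 0.994, 0.108, 0.001]
wrist_force: [0.6, 1.1, 5.9]
grip_width: 0.243
grasp_force: 70.5
```

Request:
{"method": "apply_moves", "body": {
  "series": [
    {"slide": [0.004,0.001,0],"roll": 0},
    {"slide": [0.0078,0.0017,0],"roll": 0},
    {"slide": [0.0078,0.0017,0],"roll": 0},
    {"slide": [0.0078,0.0017,0],"roll": 0},
    {"slide": [0.0078,0.0017,0],"roll": 0},
    {"slide": [0.0078,0.0017,0],"roll": 0},
    {"slide": [0.0078,0.0017,0],"roll": 0},
    {"slide": [0.0078,0.0017,0],"roll": 0},
    {"slide": [0.0078,0.0017,0],"roll": 0}
  ]
}}

```text
clock: 9.8
tool_pos: [0.5329, 0.0069, 0.231]
tool_rot: [-0.0, 0.994, 0.109, -0.003]
wrist_force: [-6.0, -1.9, 7.0]
grip_width: 0.245
grasp_force: 70.6
```

Request:
{"method": "apply_moves", "body": {
  "series": [
    {"slide": [0.0078,0.0017,0.001],"roll": 0},
    {"slide": [0.0078,0.0017,0],"roll": 0},
    {"slide": [0.0078,0.0017,0],"roll": 0},
    {"slide": [0.0078,0.0017,0],"roll": 0},
    {"slide": [0.0078,0.0017,0],"roll": 0},
    {"slide": [0.0078,0.0017,0],"roll": 0},
    {"slide": [0.0078,0.0017,0],"roll": 0},
    {"slide": [0.0078,0.0017,0],"roll": 0},
    {"slide": [0.0078,0.0017,0],"roll": 0}
  ]
}}

```text
clock: 10.7
tool_pos: [0.6033, 0.0221, 0.2321]
tool_rot: [0.0, 0.994, 0.108, -0.003]
wrist_force: [-5.1, -1.7, 6.1]
grip_width: 0.237
grasp_force: 70.5
```

Run:
```python
from h import *
i=vision.camera_info("wrist");im=vision.grab_frame("wrist");cv2.imwrite("pics/w5.png",im)
s=robot.state();print(s["tool_pos"],s["wrist_force"])
for k in blobs(im,"yellow",200): print("y",rect("wrist",k,.087,i))
for k in blobs(im,"blue",200): print("b",rect("wrist",k,.036,i))
```

```text
[0.60451422 0.02228979 0.23244387] [-2.55403516 -0.26647563  6.22846736]
y (278.79545565480544, 273.51676673012156, [608.9, 24.0, 67.1, 22.2], 12.5)
b (279.5503240907454, 37.82166006481815, [712.1, 46.5, 19.9, 79.7], -77.1)
```

View pics/w5.png

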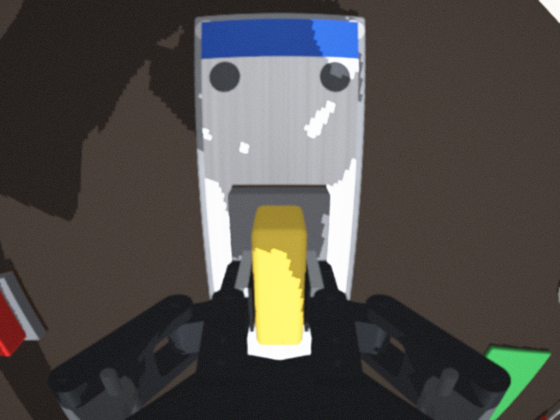

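The block is at (279,274), centred on the plate, with the blue strip at (280,38), so it sits about 40 mm past the middle. I'm continuing to about +97 mm.

Request:
{"method": "apply_moves", "body": {
  "series": [
    {"slide": [0.0078,0.0017,0],"roll": 0},
    {"slide": [0.0078,0.0017,0],"roll": 0},
    {"slide": [0.0078,0.0017,0],"roll": 0},
    {"slide": [0.0078,0.0017,0],"roll": 0},
    {"slide": [0.0078,0.0017,0],"roll": 0},
    {"slide": [0.0078,0.0017,0],"roll": 0},
    {"slide": [0.0078,0.0017,0],"roll": 0},
    {"slide": [0,0,0],"roll": 0},
    {"slide": [0,0,0],"roll": 0},
    {"slide": [0,0,0],"roll": 0},
    {"slide": [0,0,0],"roll": 0}
  ]
}}

```text
clock: 11.85
tool_pos: [0.6589, 0.0341, 0.233]
tool_rot: [0.0, 0.994, 0.108, -0.001]
wrist_force: [-1.2, -0.6, 5.4]
grip_width: 0.246
grasp_force: 70.4
```

Request:
{"method": "apply_moves", "body": {
  "series": [
    {"slide": [0,0,0.01],"roll": 0},
    {"slide": [0,0,0.02],"roll": 0},
    {"slide": [0,0,0.035],"roll": 0},
    {"slide": [0,0,0.035],"roll": 0},
    {"slide": [-0.022,-0.032,0],"roll": 0},
    {"slide": [-0.022,-0.032,0],"roll": 0},
    {"slide": [-0.022,-0.032,0],"roll": 0},
    {"slide": [-0.022,-0.032,0],"roll": 0},
    {"slide": [-0.022,-0.032,0],"roll": 0},
    {"slide": [-0.022,-0.032,0],"roll": 0},
    {"slide": [-0.022,-0.032,0],"roll": 0},
    {"slide": [-0.022,-0.032,0],"roll": 0}
  ]
}}

```text
clock: 13.05
tool_pos: [0.4812, -0.2224, 0.3315]
tool_rot: [-0.001, 0.994, 0.108, -0.001]
wrist_force: [-0.1, -0.5, -2.6]
grip_width: 0.247
grasp_force: 69.4
```

Request:
{"method": "apply_moves", "body": {
  "series": [
    {"slide": [-0.022,-0.032,0],"roll": 0},
    {"slide": [-0.008,-0.011,-0.02],"roll": 0},
    {"slide": [0,0,-0.04],"roll": 0},
    {"slide": [0,0,-0.02],"roll": 0},
    {"slide": [0,0,0],"roll": 0},
    {"slide": [0,0,0],"roll": 0},
    {"slide": [0,0,0],"roll": 0},
    {"slide": [0,0,0],"roll": 0}
  ]
}}

```text
clock: 13.85
tool_pos: [0.4539, -0.2652, 0.2545]
tool_rot: [0.001, 0.994, 0.108, 0.001]
wrist_force: [1.0, -0.4, -2.0]
grip_width: 0.244
grasp_force: 69.2
```

Run:
```python
from h import *
i=vision.camera_info("wrist");im=vision.grab_frame("wrist");cv2.imwrite("pics/w6.png",im)
s=robot.state();print(s["tool_pos"],s["wrist_force"])
for k in blobs(im,"yellow",200): print("y",rect("wrist",k,s["tool_pos"][2]-.146,i))
for k in blobs(im,"green",200): print("g",rect("wrist",k,.006,i))
```

```text
[ 0.4538224  -0.26512508  0.2544217 ] [-0.30945784 -0.45129863 -2.04550324]
y (278.7601348143928, 275.47066362859584, [459.3, -263.9, 69.4, 22.5], 12.3)
g (275.54552974178233, 186.93242465654896, [452.0, -265.2, 120.1, 120.3], -5.6)
g (485.96744131178485, 156.62919271754942, [535.9, -419.9, 86.2, 87.4], -87.5)
```

View pics/w6.png

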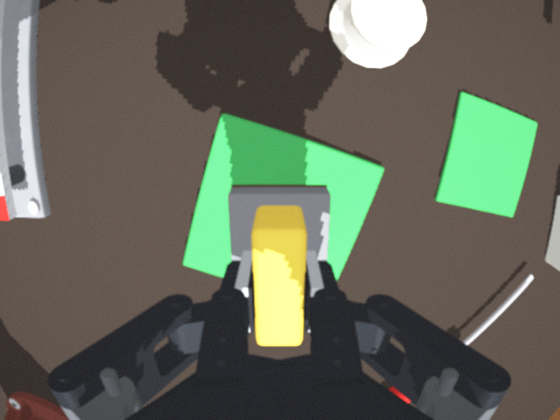

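The block is above the big green mat, whose centre measures (0.452, -0.265), so it is 2 mm off. I'm lowering it gently.

Request:
{"method": "apply_moves", "body": {
  "series": [
    {"slide": [-0.002,0,-0.015],"roll": 0},
    {"slide": [0,0,-0.015],"roll": 0},
    {"slide": [0,0,-0.01],"roll": 0},
    {"slide": [0,0,-0.005],"roll": 0},
    {"slide": [0,0,-0.002],"roll": 0},
    {"slide": [0,0,-0.001],"roll": 0},
    {"slide": [0,0,-0.001],"roll": 0},
    {"slide": [0,0,-0.001],"roll": 0},
    {"slide": [0,0,0],"roll": 0},
    {"slide": [0,0,0],"roll": 0}
  ]
}}

```text
clock: 14.9
tool_pos: [0.4514, -0.2651, 0.2039]
tool_rot: [0.0, 0.994, 0.108, 0.0]
wrist_force: [-1.8, 1.1, 6.3]
grip_width: 0.244
grasp_force: 70.5
```

In contact with the mat at about 8 N. Releasing and retreating.

Request:
{"method": "apply_moves", "body": {
  "series": [
    {"slide": [0,0,0.0005],"roll": 0},
    {"slide": [0,0,0],"roll": 0},
    {"slide": [0,0,0],"roll": 0},
    {"slide": [0,0,0],"roll": 0},
    {"slide": [0,0,0],"roll": 0},
    {"slide": [0,0,0],"roll": 0},
    {"slide": [0,0,0],"roll": 0},
    {"slide": [0,0,0],"roll": 0},
    {"slide": [0,0,0],"roll": 0},
    {"slide": [0,0,0],"roll": 0}
  ],
  "hand": -1
}}

```text
clock: 15.9
tool_pos: [0.451, -0.2648, 0.2032]
tool_rot: [-0.0, 0.994, 0.108, -0.0]
wrist_force: [-0.2, 0.1, -0.0]
grip_width: 1.003
grasp_force: 0.0
```

Request:
{"method": "apply_moves", "body": {
  "series": [
    {"slide": [0,0,0.01],"roll": 0},
    {"slide": [0,0,0.03],"roll": 0},
    {"slide": [0,0,0.04],"roll": 0},
    {"slide": [0,0,0.04],"roll": 0},
    {"slide": [0,0,0.03],"roll": 0},
    {"slide": [0,0,0],"roll": 0},
    {"slide": [0,0,0],"roll": 0},
    {"slide": [0,0,0],"roll": 0}
  ]
}}

```text
clock: 16.7
tool_pos: [0.4504, -0.2643, 0.3521]
tool_rot: [-0.001, 0.994, 0.108, -0.001]
wrist_force: [0.2, 0.1, -1.9]
grip_width: 0.999
grasp_force: 0.0
```

Run:
```python
from h import *
i=vision.camera_info("wrist");im=vision.grab_frame("wrist");cv2.imwrite("pics/w7.png",im)
s=robot.state();print(s["tool_pos"],s["wrist_force"],s["grasp_force"])
for k in blobs(im,"yellow",200): print("y",rect("wrist",k,.058,i))
for k in blobs(im,"green",200): print("g",rect("wrist",k,.006,i))
for k in blobs(vision.grab_frame("top"),"red"): print("r",rect("top",k,.052))
```

```text
[ 0.45035464 -0.26427805  0.35152674] [-0.60379659  0.98215564 -0.78410975] 0.0
y (280.6820748396976, 191.0284237726098, [454.5, -263.7, 63.4, 21.2], 13.1)
g (281.2131194110963, 177.820871004397, [451.9, -265.3, 120.5, 120.6], -5.7)
g (438.90757838924947, 137.71402017247158, [535.9, -420.4, 86.9, 87.3], -87.3)
g (285.81541218637994, 330.016081871345, [265.5, -313.2, 89.6, 86.2], 9.4)
r (371.8703546700579, 287.59321443711013, [270.4, -242.5, 239.0, 777.6], -33.9)
r (143.70748683220467, 395.7981565086531, [31.4, 238.7, 130.2, 255.6], -55.0)
r (536.0109645461123, 87.79562531307397, [730.1, -593.2, 204.2, 122.8], 0.8)
r (459.27062706270624, 277.57185718571856, [316.6, -432.3, 27.9, 100.5], -28.4)
r (461.26058631921825, 15.336952587766918, [906.7, -449.9, 56.9, 106.0], -34.6)
r (138.88014981273406, 204.58855002675224, [456.4, 255.4, 65.5, 26.5], 26.7)
r (264.9168195718654, 224.88134556574923, [417.8, -19.1, 18.2, 79.7], -77.5)
r (209.45339299030573, 406.00820283370615, [40.4, 87.0, 21.5, 73.9], -35.2)
r (230.36529680365294, 380.2009132420091, [96.2, 43.1, 17.4, 35.1], -37.9)
```

View pics/w7.png

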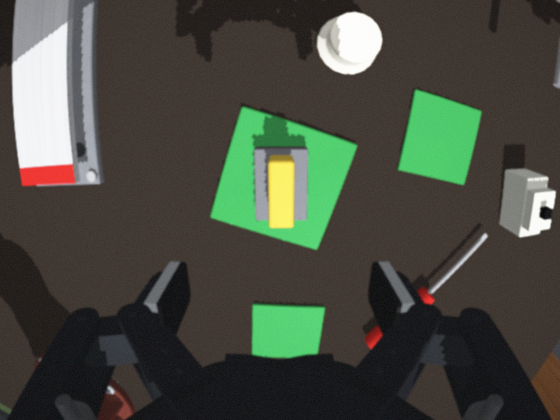

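The block stands at (281,190), in the middle of the large green mat, and is released. The red-handled block hasn't moved.

```bash
python3 -c "
from cell import job
print(job.close_job())"
```

```text
the job is handed in; nothing more can be done
None
```

The fine block was slid from the red strip to the blue strip at about 8–9 N, set down within about 3 mm of the green mat's centre and released; the coarse block stayed put, and the job is handed in, though no verdict was returned.

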